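# Swap the cartridge in a taper-seat filter housing

## Robot

A 6-joint arm with a two-finger parallel gripper is mounted at the origin on the work surface. World frame = base frame: x ahead of the robot, y to its left, z up, the work surface at z = 0. Lengths are in m, angles in rad, forces in N, time in s.
With the tool pointing down it reaches from about 0.275 to 0.725 m from the base axis. Payload 5.6 kg.
Tool frame: the origin (TCP) lies at the very end of the fingers, on their centre line; the grasp point (between the pads) lies 19 mm behind it; z points along the fingers, y is the direction in which the jaws open and shut (so a half turn about z gives the same grasp; the last joint's range is limited). The gripper opens to 85 mm and grips with 20 to 120 N. Pads are 22 mm wide; open, the fingers measure 114 mm over their backs; the gripper's body (76 mm by 85 mm) begins 54 mm behind the grasp point. The pads swing forward as they close: fully open they stand 13 mm farther back than shut.
Start: joints at [-0.952, 0.255, 0.108, 0, -1.424, -0.285], TCP at [0.18, -0.52, 0.231] pointing down, gripper open.
Joint ranges: [-2.95, 2.95], [-1.21, 1.97], [-1.09, 1.5], [-2.87, 1.71], [-2.94, -0.07], [-3.05, 3.05]. Speed limits (rad/s): [2.57, 2.57, 3.14, 3.14, 3.14, 3.14].

## Interface

Orientations are given as a rotation vector (axis times angle).
In Python, from rig import * gives the robot as it stands.
- The arm moves only by the shell command python3 -m pendant 'ROWS' [FORCE]. ROWS is JSON, one flat list of numbers, 5 for each row, row after row: the opening in per cent of the stroke, from 0 (shut) to 100 (fully open), then the shift along the world's x, y, z in cm, then the turn about the world's z in degrees. In form: [gripper, x, y, z, turn, gripper, x, y, z, turn, ...]. A call has 1 to 20 rows; each row shifts and turns the commanded pose from where the row before left it; what a row does not reach is not made up. A row lasts 1/10 s, in which the tool goes at most 50 mm and 8.59 degrees, less where a joint would pass 70% of its speed; a pose out of reach is approached as far as the arm can. A call is refused whole if a number of a shift passes 5 or a number of a turn 8.59, either way. A call with a gripper value outside its range is refused whole. The fingers move at their own pace and stop on an object; FORCE is the grip in N (left out, the last holds). Time passes only in rows, so rows that do not move let the fingers close. It gives the time, the measured TCP pose, the force and the opening at its end, in the units of the state.
- state(): the state, without advancing time (a new reading comes with each control period).
- capture(name): name is "side" or "top"; returns (picture, depth): 384x512x3 uint8, red, green, blue; 384x512 float32, m along the optical axis (not along the pixel's ray), 0 where there is no reading.
- calibration(name): a dict with "intrinsics" (3x3 intrinsics, pixels), "R" (3x3) and "t" (3): a world point X has camera coordinates R X + t. Camera axes: x right, y down, z forward; pixel columns grow to the right and rows downward; lengths in m; the calibration is good to about 2 mm. A picture is of the moment at which its call begins. calibration takes no time and is no camera call.
- finish_job(): hands the job in, once; it reports no verdict.
The state is a dict: "t": time; "joint_pos": joint angles; "qvel": joint speeds; "joint_torque": joint torques, N m; "tool_pos": TCP position; "orientation": TCP orientation; "ft_force": force on the tool from outside, world axes, zero at the start; "torque": the same for the moment, N m; "grip_width": opening from 0.0 (shut) to 1.0 (fully open).
Only numpy, scipy, OpenCV 4.12 (cv2) and the standard library are available. Lean on these libraries where they do the work, as an engineer would, in place of code of your own. Each camera call takes 0.05 s, during which the arm holds its last target.

## Task

Change the filter cartridge in the housing on the bench: lift the used one out of the bore and stand it upright in the metal tray, then nest the clean one in the tapered bore so that it seats itself square and centred. Then put the bonnet on, its two holes over the two dowel pins and fully down on the flange, and swing the retaining dog round over the bonnet's edge as far as it goes. Leave the tin, the wrench and the carton where they are.

Things in the scene. Friction and masses are not known exactly. Their poses are not given: they have to be found in the camera images.
- housing_top (a point): Grey cast filter housing, bolted down, with blind pipe flanges on both sides (its y). The point is the centre of the bore's mouth, level with the top of its flange (112 x 158 mm in x, y), 85 mm above the bench; z up. The bore is a cone: diameter 88 mm at the mouth, 52 mm at 50 mm depth. The dog's pivot stands on the +x side, 78 mm from the centre.
- pin_a (a point): Steel dowel pin on the housing's flange, 64 mm from the bore's centre along the housing's +y, diameter 10 mm, 22 mm tall, the top 9 mm tapering to 4 mm. The point is at its foot, on the flange. A twin stands at -y (pin_b).
- pin_b (a point): The second dowel pin, as pin_a, at the housing's -y.
- used_center (a point): Used cartridge, in the bore at the start: steel cone, small end down, closed top; bottom diameter 51, top 85, cone 48 mm tall; on it an upright lifting tab, 44 mm along its x, 12 mm thick (y), 30 mm tall. 78 mm in all, about 0.35 kg; lifts out freely. The point is on the axis half-way up, 39 mm above the underside; the tab runs from 9 to 39 mm above it.
- clean_center (a point): Clean cartridge, standing on the bench at the start: same shape, size, point and axes as the used one. Any yaw fits the bore. Nested, the point lies 12 to 14 mm below housing_top and the cone's top 3 to 5 mm below the flange.
- bonnet_center (a point): Grey bonnet, right way up on the bench: plate 110 x 156 x 10 mm (x, y, z), 12.5 mm holes at y = +-64 mm, square dome 68 mm wide up to 43 mm, hollow from below to take the cartridge's tab; on it a tab 48 (x) x 12 (y) x 30 mm tall. About 0.6 kg. The point is on the axis half-way up, 36.5 mm above the underside; the tab runs from 6.5 to 36.5 mm above it. Fits either way round.
- tray_in (a point): Open metal tray fixed to the bench, 200 x 150 mm (its x, y), 40 mm tall, walls 4 mm; the point is the centre of its inner floor, 4 mm above the bench.
- dog (a joint): Retaining dog, a flat steel bar on an upright pivot. 0 rad = closed, at its stop: the short end (38 mm) lies over the bonnet's edge, the long end points straight away from the bore (housing +x). Grows anticlockwise from above, to 1.75; starts open, 1.3 or more, clear of the bonnet. Light friction (about 0.04 N m); stays where it is left.
- dog_handle (a point): Black upright round handle on the dog's long end, diameter 16 mm, 36 mm tall, standing on the 10 mm thick bar; the point is at its axis, half-way up, 50 mm from the pivot, 126 mm above the bench.
- dog_pivot (a point): On the dog's pivot axis, at the height of dog_handle.
- tin: Steel tin, diameter 68 mm, 85 mm tall, a bystander; origin at its underside.
- wrench: Wrench lying on the bench beyond the housing, a bystander; origin at its underside.
- carton: Small cardboard carton, 70 x 90 x 50 mm, a bystander; origin at its underside.

How it is judged:
By the outcome, as a careful person would: the job done as asked, in the order asked, and still so for the second after the job is handed in, with the robot touching nothing.
It also fails if it takes over 72 s, if anything falls off the work surface, if the arm or the gripper's body presses on something with over 40 N, if the wrist force passes 120 N, or if a joint passes its speed limit or range.

## Working session

There is one attempt and no reset: what is moved stays moved. The work goes in short steps, Python scripts to look and compute and a shell command to move; the robot and the scene stay as the last step left them, time stands still between calls to the robot, and variables do not carry over. Pictures are saved under pics/ and viewed, and the job is handed in when it is done.

```bash
mkdir -p pics; ls; python3 - <<'E'
from rig import *
import cv2, numpy as np
print(state())
for n in ("side","top"):
    p,d=capture(n); cv2.imwrite(f"pics/{n}0.png",p[:,:,::-1]); np.save(f"{n}0d.npy",d); np.save(f"{n}0p.npy",p)
    c=calibration(n); print(n,c, -c["R"].T@c["t"])
E
```

```text
pics
{'t': 0.0, 'joint_pos': array([-9.52411185e-01,  2.55751237e-01,  1.06998434e-01, -4.70533151e-04,
       -1.42388770e+00, -2.84608532e-01]), 'qvel': array([-0.00144032,  0.00014277, -0.00055753,  0.00110349, -0.00131428,
       -0.00053978]), 'joint_torque': array([-3.01897107e-04, -3.86630774e+01,  2.37946075e+01,  5.36477476e+00,
       -5.86942115e-03, -5.54526409e-06]), 'tool_pos': array([ 0.18008461, -0.5191595 ,  0.23039178]), 'orientation': array([ 5.21693041e-01, -3.09758097e+00, -2.92515291e-03]), 'ft_force': array([-0.02208368, -0.40664382,  0.17035822]), 'torque': array([0.01812706, 0.0185776 , 0.03211773]), 'grip_width': 1.0043878861485704}
side {'intrinsics': array([[367.59343667,   0.        , 251.58052412],
       [  0.        , 367.59343667, 189.99685435],
       [  0.        ,   0.        ,   1.        ]]), 'R': array([[-8.52463940e-01, -5.22786008e-01,  1.45831608e-04],
       [-3.68132346e-01,  6.00084884e-01, -7.10194838e-01],
       [ 3.71192413e-01, -6.05469175e-01, -7.04005164e-01]]), 't': array([0.46550874, 0.33180218, 0.72198171])} [0.2509824  0.48138965 0.74385516]
top {'intrinsics': array([[392.6687349 ,   0.        , 254.41197551],
       [  0.        , 392.6687349 , 192.9011078 ],
       [  0.        ,   0.        ,   1.        ]]), 'R': array([[-0.0170802 , -0.99967555, -0.01889593],
       [-0.99176623,  0.01933793, -0.12659298],
       [ 0.12691732,  0.01657811, -0.99177475]]), 't': array([-0.03174341,  0.56928474,  1.1384161 ])} [ 0.41957048 -0.06161469  1.20051998]
```

View pics/top0.png

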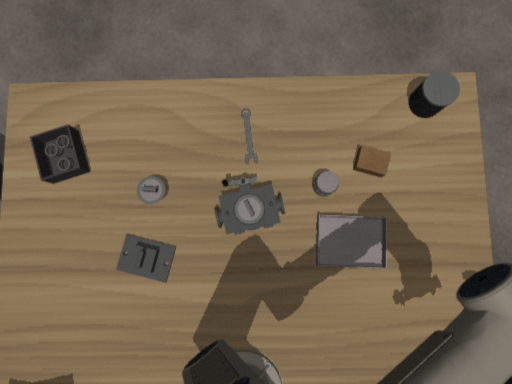

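View pics/side0.png

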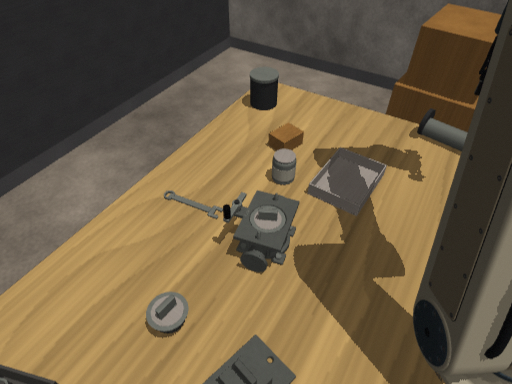

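Top view: the housing is at about (249,208), clean cartridge (151,189), bonnet (147,257), tray (351,241), dog handle (225,183), tin (327,182), carton (373,160). I'll enlarge the crops next.

```bash
cat > h.py <<'E'
import numpy as np, cv2
from rig import *
def ray(n,u,v,z):
    c=calibration(n); K,R,t=c["intrinsics"],c["R"],c["t"]
    o=-R.T@t; d=R.T@np.linalg.solve(K,[u,v,1.]); return o+d*(z-o[2])/d[2]
def proj(n,X):
    c=calibration(n); q=c["intrinsics"]@(c["R"]@np.asarray(X)+c["t"]); return q[:2]/q[2]
def cloud(n,d):
    c=calibration(n); K,R,t=c["intrinsics"],c["R"],c["t"]
    v,u=np.mgrid[:384,:512]; P=np.stack([(u-K[0,2])/K[0,0]*d,(v-K[1,2])/K[1,1]*d,d],-1)
    return (P-t)@R
def crop(n,p,u0,v0,w,h,s,out):
    im=cv2.resize(p[v0:v0+h,u0:u0+w,::-1],None,fx=s,fy=s,interpolation=cv2.INTER_CUBIC)
    im=np.clip(im.astype(float)*1.6,0,255).astype(np.uint8); cv2.imwrite(out,im)
E
python3 - <<'E'
from h import *
t=np.load("top0p.npy");s=np.load("side0p.npy")
crop("top",t,100,160,200,130,4,"pics/c1.png")
crop("side",s,130,170,200,150,4,"pics/c2.png")
for n in("top","side"):
    P=cloud(n,np.load(n+"0d.npy")); np.save(n+"0c.npy",P)
    print(n,[P[v,u].round(3).tolist() for u,v in ([(249,208),(151,189),(147,257),(351,241),(327,182)] if n=="top" else [(268,216),(166,308),(345,182)])])
E
```

```text
top [[0.517, -0.028, 0.113], [0.58, 0.256, 0.081], [0.385, 0.275, 0.043], [0.421, -0.33, 0.004], [0.59, -0.252, 0.084]]
side [[0.515, -0.022, 0.096], [0.579, 0.27, 0.067], [0.425, -0.325, 0.005]]
```

View pics/c1.png

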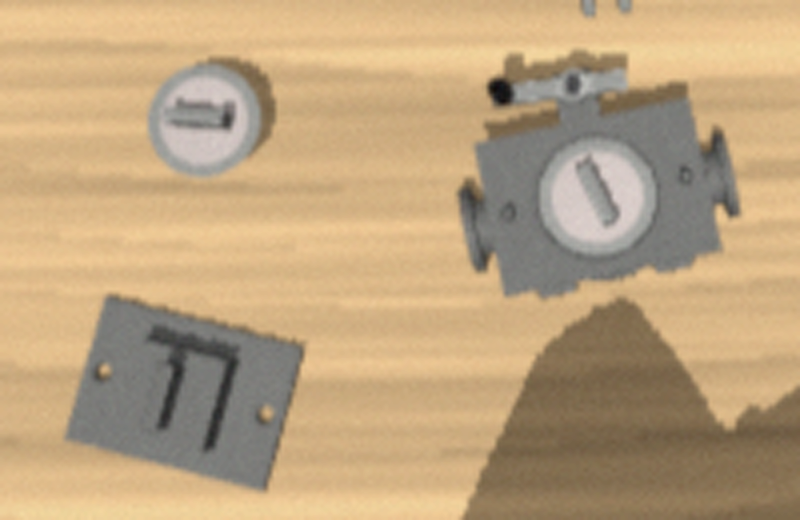

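View pics/c2.png

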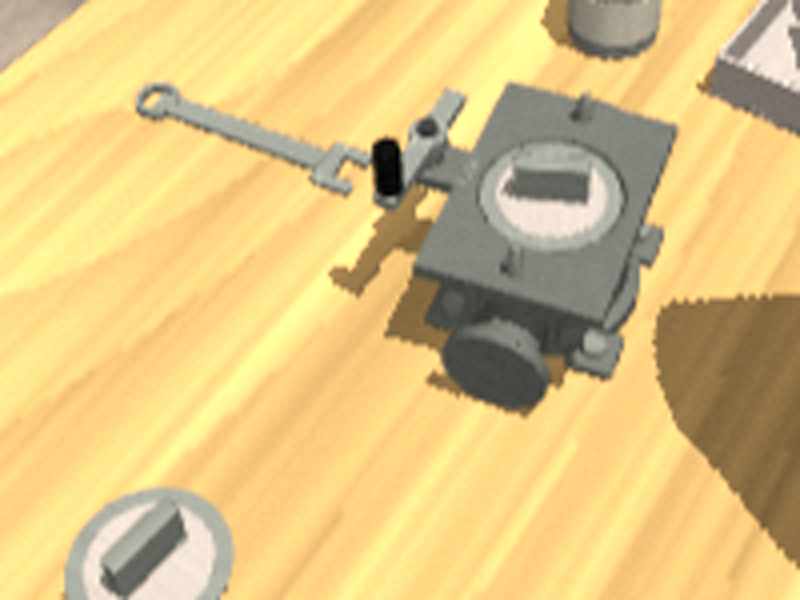

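```bash
python3 - <<'E'
from h import *
for n in("top","side"):
    P=np.load(n+"0c.npy"); X,Y,Z=P[...,0],P[...,1],P[...,2]
    def rect(name,cx,cy,r,z0,z1):
        m=(np.hypot(X-cx,Y-cy)<r)&(Z>z0)&(Z<z1)
        q=P[m]
        if len(q)<4: print(n,name,len(q));return
        (c,s,a)=cv2.minAreaRect((q[:,:2]*1000).astype(np.float32))
        print(n,name,len(q),"rect",np.round(c,1),np.round(s,1),round(a,1),"mean",(q.mean(0)*1000).round(1),"zmed",round(np.median(q[:,2])*1000,1))
    rect("flange",.515,-.025,.12,.078,.091)
    rect("usedtab",.515,-.025,.04,.100,.125)
    rect("cleancone",.58,.26,.06,.040,.056)
    rect("cleantab",.58,.26,.06,.065,.09)
    rect("bonnetplate",.40,.27,.12,.006,.016)
    rect("bonnetdome",.40,.27,.07,.036,.05)
    rect("bonnettab",.40,.27,.07,.06,.085)
    rect("handle",.585,.03,.05,.12,.16)
    rect("dogbar",.585,.0,.06,.098,.112)
    rect("trayrim",.42,-.33,.15,.034,.046)
E
```

```text
top flange 2114 rect [536.3 -22.9] [148.7 158.3] 11.0 mean [519.6 -26.3  84.8] zmed 84.8
top usedtab 70 rect [518.6 -26.1] [44.2 11.3] 25.6 mean [518.  -26.5 111.7] zmed 112.0
top cleancone 548 rect [583.5 266.7] [84.6 81.5] 88.0 mean [582.9 265.4  49.3] zmed 49.2
top cleantab 70 rect [583.4 264.7] [43.6 11.9] 85.8 mean [582.8 265.4  78.4] zmed 79.0
top bonnetplate 1288 rect [396.6 263.2] [222.4 211.9] 86.2 mean [383.6 284.1  10.8] zmed 10.8
top bonnetdome 456 rect [382.4 289. ] [68.7 68.2] 74.9 mean [382.6 287.   43.7] zmed 43.7
top bonnettab 90 rect [382.7 289. ] [12.6 47.3] 74.3 mean [382.9 287.5  71.9] zmed 72.9
top handle 34 rect [588.1  37.2] [13.3 14. ] 85.0 mean [587.3  37.4 141. ] zmed 143.5
top dogbar 166 rect [583.8 -13.7] [86.7 78.2] 48.3 mean [590.1  -8.5 107.9] zmed 108.3
top trayrim 375 rect [ 421.9 -324.8] [200.5 150.3] 86.5 mean [ 422.2 -329.1   39.7] zmed 39.8
side flange 2407 rect [529.5 -24.3] [135.2 160.9] 11.0 mean [517.7 -17.8  85.2] zmed 85.5
side usedtab 132 rect [517.4 -25.9] [42.4 13.7] 26.5 mean [516.6 -24.  109.6] zmed 111.6
side cleancone 1063 rect [584.1 266.5] [82.1 84.8] 38.3 mean [580.2 269.4  49.4] zmed 49.4
side cleantab 196 rect [582.9 266.8] [43.9 12.6] 84.7 mean [581.2 268.3  76.1] zmed 78.0
side bonnetplate 1392 rect [380. 280.] [137.5 110.1] 74.3 mean [381.6 245.9  10.9] zmed 10.9
side bonnetdome 801 rect [382.3 289.3] [68.4 69.1] 75.5 mean [387.  281.5  43.9] zmed 43.9
side bonnettab 245 rect [382.2 289.7] [12.4 48.5] 74.3 mean [381.6 291.   72.3] zmed 73.3
side handle 80 rect [588.7  39.7] [15.  15.6] 21.8 mean [587.2  41.4 136.7] zmed 138.8
side dogbar 219 rect [580.7   4.8] [88. 86.] 69.7 mean [585.7  -3.  107.7] zmed 108.7
side trayrim 464 rect [ 422.1 -324.4] [203.5 150.9] 86.8 mean [ 420.6 -319.5   39.3] zmed 39.8
```

Measured, in mm: used tab at (518.4, -26) with its long axis at 26°, clean at (583.5, 266) with its tab at 85.5°, and bonnet at (382.4, 289) with yaw -15.5°. The tray is at (422, -324.5), the handle at about (588, 38.5), and the housing yaw is about 11°. The jaw axis now points at 109°, so it needs a turn of about +7°.

```bash
cat > g.py <<'E'
# usage: python3 g.py x y z jawdeg -> remaining shift (cm) and turn
import sys; from h import *
from scipy.spatial.transform import Rotation as Ro
s=state(); R=Ro.from_rotvec(s["orientation"]).as_matrix(); p=s["tool_pos"]*100
a=np.degrees(np.arctan2(R[1,1],R[0,1]))
print("t",round(s["t"],2),"tcp",p.round(2),"jaw",round(a%180,2),"tilt",np.degrees(np.arccos(-R[2,2])).round(2),"grip",round(s["grip_width"],3),"F",s["ft_force"].round(1),"q6",s["joint_pos"][[0,5]].round(2))
if len(sys.argv)>4:
    T=list(map(float,sys.argv[1:])); print("go",(np.array(T[:3])-p).round(2),"turn",round((T[3]-a+90)%180-90,1))
E
python3 -m pendant '[50,2.4,3.5,0,0.5,50,2.4,3.5,0,0.5,50,2.4,3.5,0,0.5,50,2.4,3.5,0,0.5,50,2.4,3.5,0,0.5,50,2.4,3.5,0,0.5,50,2.4,3.5,0,0.5,50,2.4,3.5,0,0.5,50,2.4,3.5,0,0.5,50,2.4,3.5,0,0.5,50,2.4,3.5,0,0.5,50,2.4,3.5,0,0.5,50,2.4,3.5,0,0.5,50,2.4,3.5,0,0.5,50,0,0,0,0]'; python3 g.py 51.84 -2.6 8.7 116
```

```text
t: 1.6
tool_pos: [0.5178, -0.0261, 0.2297]
orientation: [0.716, -3.057, -0.001]
ft_force: [-0.0, -0.4, 0.5]
grip_width: 0.497
t 1.6 tcp [51.78 -2.61 22.97] jaw 116.35 tilt 0.12 grip 0.497 F [-0.  -0.4  0.5] q6 [ 0.25 -1.36]
go [ 6.000e-02  1.000e-02 -1.427e+01] turn -0.4
```

```bash
python3 -m pendant '[50,0,0,-3,0,50,0,0,-3,0,50,0,0,-3,0,50,0,0,-3,0,50,0,0,-1.5,0,50,0,0,-0.8,0,50,0,0,0,0]';python3 -m pendant '[0,0,0,0,0,0,0,0,0,0,0,0,0,0,0,0,0,0,0,0,0,0,0,0,0]' 60; python3 g.py 51.84 -2.6 8.7 116
```

```text
t: 2.3
tool_pos: [0.5155, -0.03, 0.0874]
orientation: [0.709, -3.058, -0.0]
ft_force: [0.1, 0.5, 1.5]
grip_width: 0.497
t: 2.8
tool_pos: [0.5161, -0.0277, 0.0897]
orientation: [-0.709, 3.058, 0.005]
ft_force: [-4.8, 9.6, 7.3]
grip_width: 0.124
t 2.8 tcp [51.61 -2.77  8.97] jaw 116.11 tilt 0.21 grip 0.124 F [-4.8  9.6  7.3] q6 [ 0.25 -1.36]
go [ 0.23  0.17 -0.27] turn -0.1
```

```bash
python3 -m pendant '[0,0,0,0,0,0,0,0,0,0]';python3 g.py; python3 g.py;  python3 -m pendant '[0,0,0,1,0,0,0,0,1,0,0,0,0,2,0,0,0,0,2,0,0,0,0,0,0]'; python3 g.py
```

```text
t: 3.0
tool_pos: [0.5161, -0.0276, 0.0897]
orientation: [-0.709, 3.059, 0.005]
ft_force: [-6.1, 9.0, 7.1]
grip_width: 0.129
t 3.0 tcp [51.61 -2.76  8.97] jaw 116.11 tilt 0.21 grip 0.129 F [-6.1  9.   7.1] q6 [ 0.25 -1.36]
t 3.0 tcp [51.61 -2.76  8.97] jaw 116.11 tilt 0.21 grip 0.129 F [-6.1  9.   7.1] q6 [ 0.25 -1.36]
t: 3.5
tool_pos: [0.5183, -0.0298, 0.1517]
orientation: [-0.709, 3.054, -0.002]
ft_force: [0.6, -0.6, -4.3]
grip_width: 0.121
t 3.5 tcp [51.83 -2.98 15.17] jaw 116.13 tilt 0.37 grip 0.121 F [ 0.6 -0.6 -4.3] q6 [ 0.25 -1.36]
```

```bash
python3 -m pendant '[0,0,0,3,0,0,-1.4,-4.2,0,0,0,-1.4,-4.2,0,0,0,-1.4,-4.2,0,0,0,-1.4,-4.2,0,0,0,-1.4,-4.2,0,0,0,-1.4,-4.2,0,0,0,-1.2,-4.2,0,0,0,0,0,0,0,0,0,0,0,0]';python3 g.py 42.2 -32.5 6.2 116; python3 - <<'E'
from h import *
for n in("side","top"):
    p,d=capture(n); np.save(n+"1p.npy",p);np.save(n+"1c.npy",cloud(n,d)); cv2.imwrite(f"pics/{n}1.png",p[:,:,::-1])
P=np.load("top1c.npy")
for c,n in(("top","t"),("side","s")):
    P=np.load(c+"1c.npy");X,Y,Z=P[...,0],P[...,1],P[...,2]
    # flange region in housing frame, exclude bracket & pins
    a=np.radians(11); hx=(X-.5184)*np.cos(a)+(Y+.026)*np.sin(a); hy=-(X-.5184)*np.sin(a)+(Y+.026)*np.cos(a)
    m=(abs(Z-.085)<.004)&(hx<.062)&(hx>-.065)&(abs(hy)<.1)
    print(c,m.sum(),[np.round(v,1) for v in cv2.minAreaRect((P[m][:,:2]*1000).astype(np.float32))])
    # bore edge: pixels well below flange in the mouth
    m=(np.hypot(hx,hy)<.06)&(Z<.078)
    q=P[m]; print("bore pts",len(q),"hx/hy centre pix",np.argwhere(m).mean(0)[::-1])
    m=(np.hypot(hx,hy)<.1)&(Z>.094)&(Z<.112)&(abs(hx)<.02)&(abs(hy)>.05)
    for s in(1,-1):
        k=m&(s*hy>0); print("pin",s,k.sum(),P[k].mean(0).round(4) if k.any() else 0)
crop("top",np.load("top1p.npy"),200,160,100,75,8,"pics/c3.png")
E
```

```text
t: 4.5
tool_pos: [0.4191, -0.3243, 0.177]
orientation: [0.705, -3.06, -0.003]
ft_force: [-0.4, 0.1, -4.3]
grip_width: 0.125
t 4.5 tcp [ 41.91 -32.43  17.7 ] jaw 115.95 tilt 0.13 grip 0.125 F [-0.4  0.1 -4.3] q6 [-0.36 -0.75]
go [  0.29  -0.07 -11.5 ] turn 0.0
top 1364 [array([520.9, -26. ]), array([117.2, 158. ]), np.float64(11.0)]
bore pts 674 hx/hy centre pix [249.08160237 209.50445104]
pin 1 12 [0.5062 0.036  0.1019]
pin -1 9 [ 0.5304 -0.0893  0.1048]
side 1719 [array([521.2, -25.6]), array([118. , 160.8]), np.float64(11.0)]
bore pts 886 hx/hy centre pix [269.59367946 225.61625282]
pin 1 20 [0.5048 0.0386 0.1013]
pin -1 20 [ 0.5298 -0.0866  0.1014]
```

View pics/c3.png

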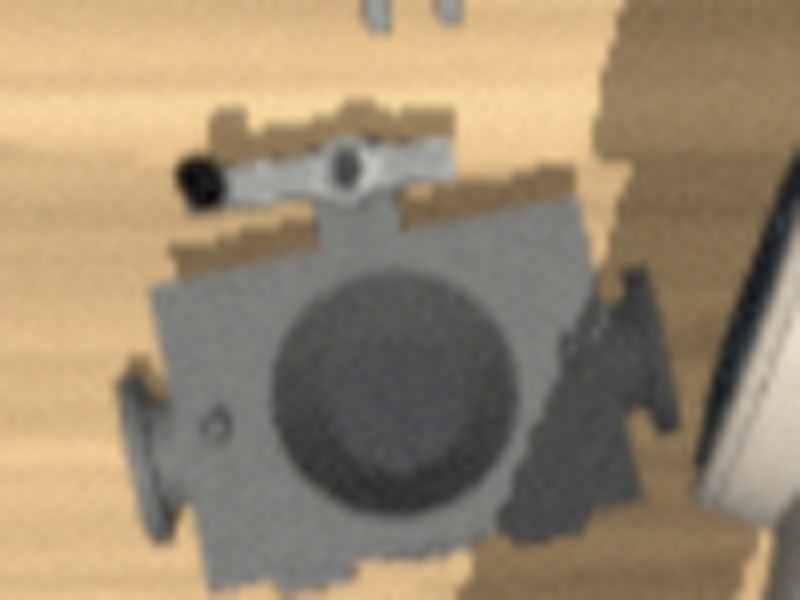

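View pics/side1.png

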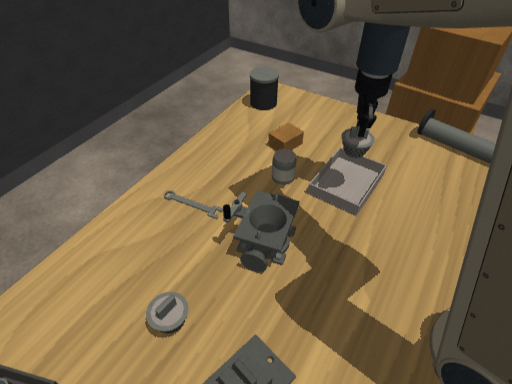

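```bash
python3 -m pendant '[0,0.1,0,-3,0,0,0,0,-3,0,0,0,0,-2.5,0,0,0,0,-1.5,0,0,0,0,-0.7,0,0,0,0,0,0,0,0,0,0,0]';python3 g.py 42.2 -32.5 6.2 116
```

```text
t: 5.3
tool_pos: [0.4221, -0.3236, 0.0723]
orientation: [-0.712, 3.059, -0.002]
ft_force: [0.4, 0.1, -3.4]
grip_width: 0.124
t 5.3 tcp [ 42.21 -32.36   7.23] jaw 116.19 tilt 0.1 grip 0.124 F [ 0.4  0.1 -3.4] q6 [-0.36 -0.75]
go [-0.01 -0.14 -1.03] turn -0.2
```

```bash
python3 -m pendant '[0,0,0,-0.4,0,0,0,0,-0.3,0,0,0,0,0,0]';python3 -m pendant '[0,0,0,-0.2,0,0,0,0,0,0]';python3 -m pendant '[0,0,0,-0.2,0,0,0,0,0,0]'
```

```text
t: 5.6
tool_pos: [0.421, -0.3235, 0.0641]
orientation: [0.71, -3.06, -0.001]
ft_force: [-0.1, 0.1, -3.5]
grip_width: 0.124
t: 5.8
tool_pos: [0.4211, -0.3236, 0.0621]
orientation: [0.71, -3.06, -0.0]
ft_force: [0.7, 0.7, -3.6]
grip_width: 0.123
t: 6.0
tool_pos: [0.4212, -0.3237, 0.0601]
orientation: [0.71, -3.06, -0.0]
ft_force: [0.2, -0.2, -4.3]
grip_width: 0.124
```

```bash
python3 -m pendant '[0,0,0,-0.2,0,0,0,0,0,0]';python3 -m pendant '[0,0,0,-0.1,0,0,0,0,0,0]'; python3 - <<'E'
from h import *
p,d=capture("side"); crop("side",p,290,120,120,100,6,"pics/c4.png")
E
```

```text
t: 6.2
tool_pos: [0.4213, -0.3238, 0.06]
orientation: [-0.711, 3.06, -0.002]
ft_force: [-3.2, 4.3, 8.3]
grip_width: 0.125
t: 6.4
tool_pos: [0.4213, -0.3239, 0.06]
orientation: [-0.711, 3.059, -0.003]
ft_force: [-6.1, 4.8, 15.3]
grip_width: 0.126
```

View pics/c4.png

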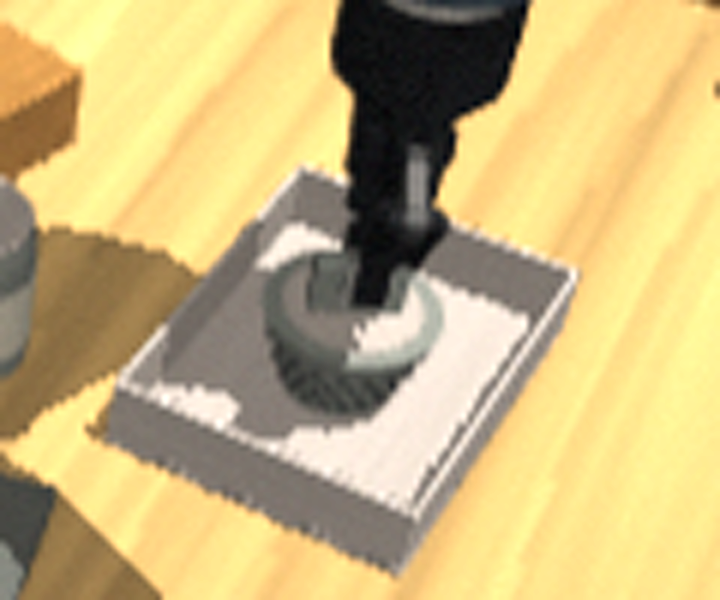

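The used cartridge is standing upright on the tray floor in the middle, at crop (350,330). Contact shows in the force reading, so I'll release it.

```bash
python3 -m pendant '[0,0,0,0.2,0,0,0,0,0.05,0,40,0,0,0,0,40,0,0,0,0,40,0,0,0,0,40,0,0,2,0,40,0,0,4,0,40,0,0,4,0,40,0,0,4,0,40,0,0,0,0]';python3 g.py 58.35 26.6 20 175.5;  python3 - <<'E'
from h import *
p,d=capture("side"); crop("side",p,290,120,120,100,6,"pics/c5.png")
E
```

```text
t: 7.45
tool_pos: [0.4239, -0.3257, 0.2063]
orientation: [-0.709, 3.052, -0.014]
ft_force: [0.1, -0.1, -1.0]
grip_width: 0.402
t 7.45 tcp [ 42.39 -32.57  20.63] jaw 116.15 tilt 0.7 grip 0.402 F [ 0.1 -0.1 -1. ] q6 [-0.36 -0.75]
go [15.96 59.17 -0.63] turn 59.3
```

View pics/c5.png

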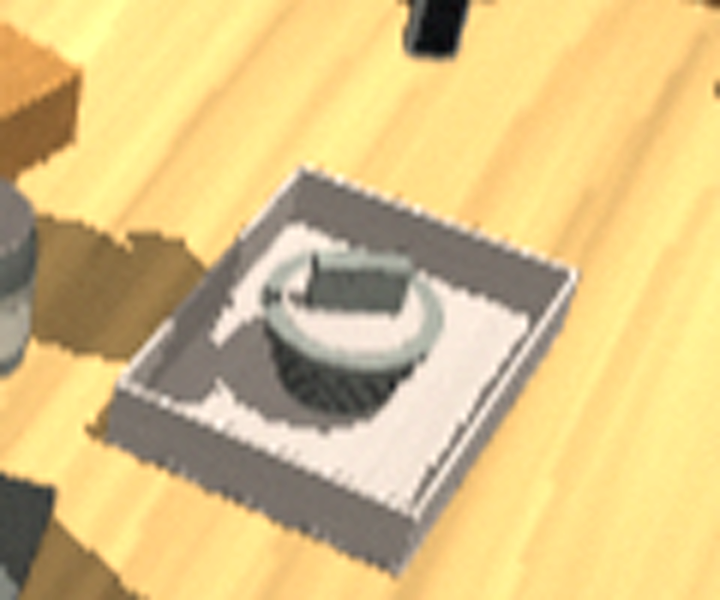

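The used cartridge stands upright and free in the tray. Next is the clean one.

```bash
python3 -m pendant '[45,1,3.7,0,3.7,45,1,3.7,0,3.7,45,1,3.7,0,3.7,45,1,3.7,0,3.7,45,1,3.7,0,3.7,45,1,3.7,0,3.7,45,1,3.7,0,3.7,45,1,3.7,0,3.7,45,1,3.7,0,3.7,45,1,3.7,0,3.7,45,1,3.7,0,3.7,45,1,3.7,0,3.7,45,1,3.7,0,3.7,45,1,3.7,0,3.7,45,1,3.7,0,3.7,45,1,3.7,0,3.7,45,0,0,0,0,45,0,0,0,0]';python3 g.py 58.35 26.6 5.4 175.5
```

```text
t: 9.3
tool_pos: [0.5808, 0.269, 0.1979]
orientation: [2.128, -2.307, -0.001]
ft_force: [0.3, -0.1, -0.3]
grip_width: 0.448
t 9.3 tcp [58.08 26.9  19.79] jaw 175.38 tilt 0.16 grip 0.448 F [ 0.3 -0.1 -0.3] q6 [ 0.68 -0.76]
go [  0.27  -0.3  -14.39] turn 0.1
```

```bash
python3 -m pendant '[45,0.25,-0.3,-3,0,45,0,0,-3,0,45,0,0,-3,0,45,0,0,-2.5,0,45,0,0,-1,0,45,0,0,0,0,45,0,0,0,0]';python3 g.py 58.35 26.6 5.6 175.5
```

```text
t: 10.0
tool_pos: [0.5845, 0.2652, 0.0762]
orientation: [-2.127, 2.309, -0.001]
ft_force: [1.3, 0.6, 1.0]
grip_width: 0.453
t 10.0 tcp [58.45 26.52  7.62] jaw 175.31 tilt 0.12 grip 0.453 F [1.3 0.6 1. ] q6 [ 0.67 -0.75]
go [-0.1   0.08 -2.02] turn 0.2
```

```bash
python3 -m pendant '[45,-0.1,0.1,-1,0,45,0,0,-0.9,0,45,0,0,0,0,45,0,0,0,0]';python3 g.py 58.35 26.6 5.6 175.5; python3 -m pendant '[0,0,0,0,0,0,0,0,0,0,0,0,0,0,0,0,0,0,0,0,0,0,0,0,0,0,0,0,0,0]' 60; python3 -m pendant '[0,0,0,1,0,0,0,0,1,0,0,0,0,2,0,0,0,0,3,0,0,0,0,3,0,0,0,0,3,0,0,0,0,0,0,0,0,0,0,0]';python3 g.py 51.83 -2.62 20 175.5
```

```text
t: 10.4
tool_pos: [0.5826, 0.2663, 0.0556]
orientation: [2.129, -2.31, 0.0]
ft_force: [-0.3, -0.2, -0.2]
grip_width: 0.449
t 10.4 tcp [58.26 26.63  5.56] jaw 175.33 tilt 0.03 grip 0.449 F [-0.3 -0.2 -0.2] q6 [ 0.67 -0.75]
go [ 0.09 -0.03  0.04] turn 0.2
t: 11.0
tool_pos: [0.5832, 0.2667, 0.0564]
orientation: [-2.128, 2.309, -0.001]
ft_force: [1.1, 0.6, 3.4]
grip_width: 0.126
t: 11.8
tool_pos: [0.5822, 0.2665, 0.1857]
orientation: [-2.129, 2.31, 0.002]
ft_force: [-0.6, -0.3, -5.7]
grip_width: 0.125
t 11.8 tcp [58.22 26.65 18.57] jaw 175.31 tilt 0.06 grip 0.125 F [-0.6 -0.3 -5.7] q6 [ 0.67 -0.75]
go [ -6.39 -29.27   1.43] turn 0.2
```

```bash
python3 -m pendant '[0,0,0,2.5,0,0,-1,-3.65,0,0,0,-1,-3.65,0,0,0,-1,-3.65,0,0,0,-1,-3.65,0,0,0,-1,-3.65,0,0,0,-0.7,-3.65,0,0,0,-0.5,-3.65,0,0,0,-0.2,-3.65,0,0,0,0,0,0,0,0,0,0,0,0]';python3 g.py 51.83 -2.62 20 175.5;python3 -m pendant '[0,0,0,-3,0,0,0,0,0,0]';python3 g.py 51.83 -2.62 12.86 175.5; python3 -m pendant '[0,0,0,0,0]';python3 g.py 51.83 -2.62 12.86 175.5
```

```text
t: 12.9
tool_pos: [0.5174, -0.0263, 0.209]
orientation: [2.125, -2.31, -0.004]
ft_force: [-0.7, 0.8, -4.5]
grip_width: 0.128
t 12.9 tcp [51.74 -2.63 20.9 ] jaw 175.21 tilt 0.21 grip 0.128 F [-0.7  0.8 -4.5] q6 [ 0.25 -0.33]
go [ 0.09  0.01 -0.9 ] turn 0.3
t: 13.1
tool_pos: [0.5154, -0.0247, 0.176]
orientation: [2.124, -2.305, -0.011]
ft_force: [-2.7, 0.5, -4.8]
grip_width: 0.127
t 13.1 tcp [51.54 -2.47 17.6 ] jaw 175.33 tilt 0.58 grip 0.127 F [-2.7  0.5 -4.8] q6 [ 0.25 -0.33]
go [ 0.29 -0.15 -4.74] turn 0.2
t: 13.2
tool_pos: [0.518, -0.0252, 0.1801]
orientation: [2.128, -2.307, -0.002]
ft_force: [0.2, -0.1, -4.3]
grip_width: 0.128
t 13.2 tcp [51.8  -2.52 18.01] jaw 175.39 tilt 0.17 grip 0.128 F [ 0.2 -0.1 -4.3] q6 [ 0.25 -0.33]
go [ 0.03 -0.1  -5.15] turn 0.1
```

```bash
python3 -m pendant '[0,0,0,-2.5,0,0,0,-0.05,-2.5,0,0,0,-0.05,-2,0,0,0,0,-1,0,0,0,0,0,0,0,0,0,0,0]';python3 g.py 51.83 -2.62 9.1 175.5
```

```text
t: 13.8
tool_pos: [0.5198, -0.0264, 0.1022]
orientation: [-2.129, 2.308, -0.003]
ft_force: [-0.3, -0.2, -4.1]
grip_width: 0.122
t 13.8 tcp [51.98 -2.64 10.22] jaw 175.37 tilt 0.12 grip 0.122 F [-0.3 -0.2 -4.1] q6 [ 0.25 -0.33]
go [-0.15  0.02 -1.12] turn 0.1
```

```bash
python3 -m pendant '[0,-0.1,0,-0.4,0,0,0,0,-0.3,0,0,0,0,0,0]';python3 -m pendant '[0,0,0,-0.2,0,0,0,0,0,0]';python3 -m pendant '[0,0,0,-0.2,0,0,0,0,0,0]'
```

```text
t: 14.1
tool_pos: [0.5175, -0.0266, 0.0937]
orientation: [2.129, -2.31, -0.0]
ft_force: [0.3, -1.0, -4.6]
grip_width: 0.125
t: 14.3
tool_pos: [0.5176, -0.0267, 0.0916]
orientation: [2.129, -2.31, -0.0]
ft_force: [-1.3, -0.3, -4.3]
grip_width: 0.13
t: 14.5
tool_pos: [0.518, -0.0264, 0.0901]
orientation: [-2.129, 2.31, -0.001]
ft_force: [-0.2, 0.8, -2.0]
grip_width: 0.129
```

```bash
python3 -m pendant '[0,0,0,-0.05,0,0,0,0,0,0,40,0,0,0,0,40,0,0,0,0,40,0,0,0,0,40,0,0,2,0,40,0,0,3,0,40,0,0,4,0,40,-2,3,2,0,40,-3,4,0,0,40,-3,4,0,0,40,-2,4,0,0,40,-2,4,0,0,40,0,0,0,0]'; python3 g.py 38.24 28.9 16 74.4; python3 - <<'E'
from h import *
for n in("side","top"):
    p,d=capture(n); np.save(n+"2p.npy",p);P=cloud(n,d);np.save(n+"2c.npy",P); X,Y,Z=P[...,0],P[...,1],P[...,2]
    for nm,lo,hi in(("tab",.100,.125),("cone",.076,.083)):
        q=P[(np.hypot(X-.518,Y+.026)<.05)&(Z>lo)&(Z<hi)]
        if len(q)>5: print(n,nm,len(q),[np.round(v,1) for v in cv2.minAreaRect((q[:,:2]*1000).astype(np.float32))],np.median(q[:,2]).round(4))
        if nm=="cone":
            q=P[(np.hypot(X-.518,Y+.026)<.036)&(Z>.070)&(Z<.09)]; print("plane",np.linalg.lstsq(np.c_[q[:,:2]-[.518,-.026],np.ones(len(q))],q[:,2],rcond=None)[0].round(4))
    for nm,r,lo,hi,c in(("bontab",.07,.06,.085,(.382,.289)),("bondome",.07,.036,.05,(.382,.289)),("usedtab",.05,.065,.1,(.422,-.325))):
        q=P[(np.hypot(X-c[0],Y-c[1])<r)&(Z>lo)&(Z<hi)]
        if len(q)>5:print(n,nm,len(q),[np.round(v,1) for v in cv2.minAreaRect((q[:,:2]*1000).astype(np.float32))],np.median(q[:,2]).round(4))
crop("top",np.load("top2p.npy"),200,160,100,75,8,"pics/c6.png")
E
```

```text
t: 15.9
tool_pos: [0.3961, 0.167, 0.1996]
orientation: [-2.135, 2.303, 0.001]
ft_force: [0.2, 0.2, 0.0]
grip_width: 0.4
t 15.9 tcp [39.61 16.7  19.96] jaw 175.66 tilt 0.1 grip 0.4 F [0.2 0.2 0. ] q6 [ 0.77 -0.84]
go [-1.37 12.2  -3.96] turn 78.7
side cone 10 [array([558.8, -22.7]), array([ 4.8, 15.6]), np.float64(31.3)] 0.082
plane [-0.1658  0.2782  0.0852]
side bontab 249 [array([382.3, 289.8]), array([12.9, 48.5]), np.float64(75.1)] 0.0734
side bondome 798 [array([382.5, 289.5]), array([68.6, 68.2]), np.float64(74.5)] 0.044
top tab 73 [array([518.3, -26.4]), array([42.4, 12. ]), np.float64(84.8)] 0.1117
top cone 356 [array([516.5, -28.9]), array([93.1, 89.3]), np.float64(11.3)] 0.0815
plane [-0.0029  0.0027  0.083 ]
top usedtab 85 [array([ 423.4, -322.1]), array([44.1, 12.6]), np.float64(26.3)] 0.0817
```

View pics/c6.png

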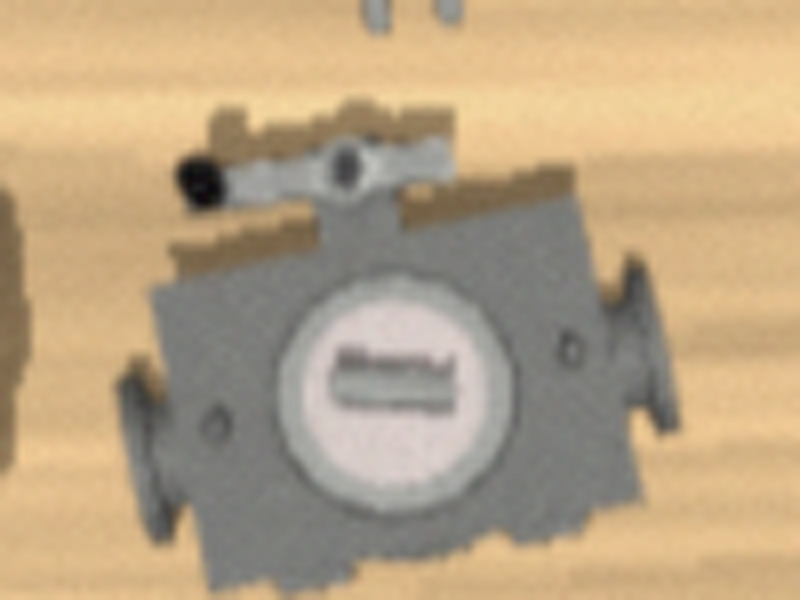

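The clean cartridge is nested: the tab top is at 0.112 like the used one, the cone slope is under 0.2°, and the tab centre is at (518.3, -26.4). Bonnet next.

```bash
python3 -m pendant '[45,-0.14,1.2,0,7.9,45,-0.14,1.2,0,7.9,45,-0.14,1.2,0,7.9,45,-0.14,1.2,0,7.9,45,-0.14,1.2,0,7.9,45,-0.14,1.2,0,7.9,45,-0.14,1.2,0,7.9,45,-0.14,1.2,0,7.9,45,-0.14,1.2,0,7.9,45,-0.14,1.2,0,7.9,45,0,0,0,0,45,0,0,0,0]';python3 g.py 38.24 28.93 5 74.6; python3 - <<'E'
from h import *
for u,v in((126,252.75),(166.25,263.25)): print(ray("top",u,v,.008))
E
```

```text
t: 17.2
tool_pos: [0.3843, 0.2825, 0.1991]
orientation: [3.111, -0.435, -0.0]
ft_force: [-0.0, 0.0, 0.9]
grip_width: 0.444
t 17.2 tcp [38.43 28.25 19.91] jaw 74.09 tilt 0.04 grip 0.444 F [-0.   0.   0.9] q6 [0.96 0.33]
go [ -0.19   0.68 -14.91] turn 0.5
[0.39742892 0.34951516 0.008     ]
[0.36417299 0.22699689 0.008     ]
```

```bash
python3 -m pendant '[45,-0.2,0.65,-3,0.5,45,0,0,-3,0,45,0,0,-3,0,45,0,0,-2.5,0,45,0,0,-1.5,0,45,0,0,0,0,45,0,0,0,0]';python3 g.py 38.2 28.9 5 74.6
```

```text
t: 17.9
tool_pos: [0.3823, 0.2894, 0.0699]
orientation: [3.114, -0.418, 0.001]
ft_force: [-0.4, 0.5, 0.4]
grip_width: 0.45
t 17.9 tcp [38.23 28.94  6.99] jaw 74.72 tilt 0.03 grip 0.45 F [-0.4  0.5  0.4] q6 [0.98 0.33]
go [-0.03 -0.04 -1.99] turn -0.1
```

```bash
python3 -m pendant '[45,0,0,-1,0,45,0,0,-0.9,0,45,0,0,0,0]'; python3 -m pendant '[0,0,0,0,0,0,0,0,0,0,0,0,0,0,0,0,0,0,0,0,0,0,0,0,0,0,0,0,0,0]' 90;python3 g.py; python3 -m pendant '[0,0,0,1,0,0,0,0,1,0,0,0,0,2,0,0,0,0,3,0,0,0,0,3,0,0,0,0,3,0,0,0,0,3,0,0,0,0,0,0,0,0,0,0,0]';python3 g.py 51.83 -2.64 20 101
```

```text
t: 18.2
tool_pos: [0.3811, 0.2891, 0.0491]
orientation: [3.112, -0.416, -0.002]
ft_force: [-0.3, 0.6, 0.0]
grip_width: 0.448
t: 18.8
tool_pos: [0.3819, 0.2899, 0.0508]
orientation: [-3.114, 0.414, -0.001]
ft_force: [-1.6, -2.3, 5.9]
grip_width: 0.119
t 18.8 tcp [38.19 28.99  5.08] jaw 74.84 tilt 0.03 grip 0.119 F [-1.6 -2.3  5.9] q6 [0.98 0.33]
t: 19.7
tool_pos: [0.381, 0.2899, 0.2096]
orientation: [-3.114, 0.415, 0.002]
ft_force: [0.2, 0.5, -7.8]
grip_width: 0.119
t 19.7 tcp [38.1  28.99 20.96] jaw 74.81 tilt 0.09 grip 0.119 F [ 0.2  0.5 -7.8] q6 [0.98 0.33]
go [ 13.73 -31.63  -0.96] turn 26.2
```

```bash
python3 -m pendant '[0,1.37,-3.16,0,2.62,0,1.37,-3.16,0,2.62,0,1.37,-3.16,0,2.62,0,1.37,-3.16,0,2.62,0,1.37,-3.16,0,2.62,0,1.37,-3.16,0,2.62,0,1.37,-3.16,0,2.62,0,1.37,-3.16,0,2.62,0,1.37,-3.16,0,2.62,0,1.37,-3.16,0,2.62,0,0,0,0,0,0,0,0,0,0]';python3 g.py 51.83 -2.64 17 101
```

```text
t: 20.9
tool_pos: [0.5174, -0.0267, 0.2075]
orientation: [-3.127, -0.298, 0.008]
ft_force: [-0.4, 1.1, -6.7]
grip_width: 0.118
t 20.9 tcp [51.74 -2.67 20.75] jaw 100.89 tilt 0.3 grip 0.118 F [-0.4  1.1 -6.7] q6 [0.25 1.51]
go [ 0.09  0.03 -3.75] turn 0.1
```

```bash
python3 -m pendant '[0,0.1,0,-2,0,0,0,0,-1.8,0.1,0,0,0,0,0,0,0,0,0,0,0,0,0,0,0]';python3 g.py 51.83 -2.64 17 101; python3 - <<'E'
from h import *
for n in("side","top"):
    p,d=capture(n); np.save(n+"3p.npy",p);P=cloud(n,d);np.save(n+"3c.npy",P); X,Y,Z=P[...,0],P[...,1],P[...,2]
    for nm,lo,hi,r in(("plate",.116,.136,.1),("dome",.15,.17,.1)):
        q=P[(np.hypot(X-.518,Y+.026)<r)&(Z>lo)&(Z<hi)]
        if len(q)>5: print(n,nm,len(q),[np.round(v,1) for v in cv2.minAreaRect((q[:,:2]*1000).astype(np.float32))],np.median(q[:,2]).round(4))
crop("top",np.load("top3p.npy"),200,160,100,75,8,"pics/c7.png")
crop("side",np.load("side3p.npy"),210,150,120,100,6,"pics/c8.png")
E
```

```text
t: 21.4
tool_pos: [0.5203, -0.0257, 0.1733]
orientation: [3.126, 0.306, 0.003]
ft_force: [-0.1, -0.2, -6.5]
grip_width: 0.119
t 21.4 tcp [52.03 -2.57 17.33] jaw 101.17 tilt 0.1 grip 0.119 F [-0.1 -0.2 -6.5] q6 [0.25 1.51]
go [-0.2  -0.07 -0.33] turn -0.2
side plate 1537 [array([532.7, -23.5]), array([135. , 158.8]), np.float64(10.9)] 0.1333
side dome 601 [array([520.6, -25. ]), array([68.7, 70.6]), np.float64(11.5)] 0.166
top plate 758 [array([520.6, -26.2]), array([109.8, 155.6]), np.float64(11.3)] 0.1332
top dome 70 [array([494. , -31.2]), array([15.4, 67.2]), np.float64(12.7)] 0.1656
```

View pics/c7.png

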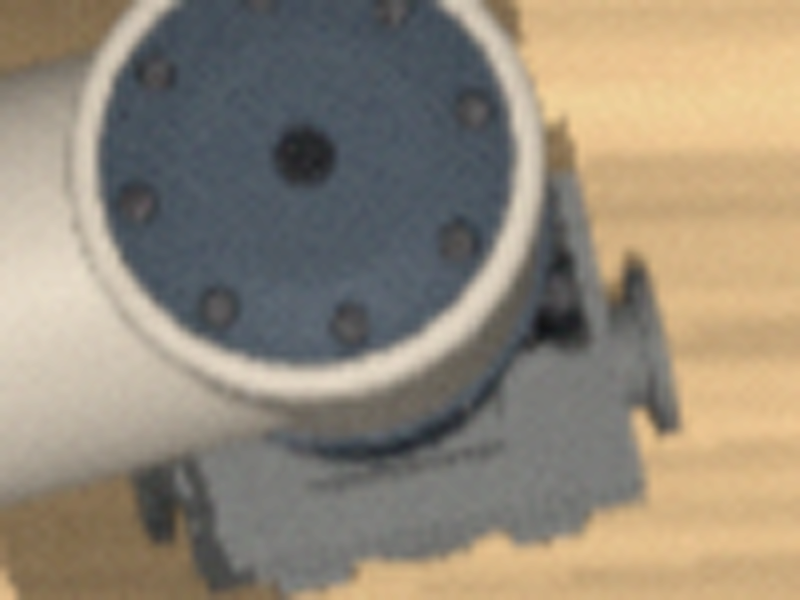

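View pics/c8.png

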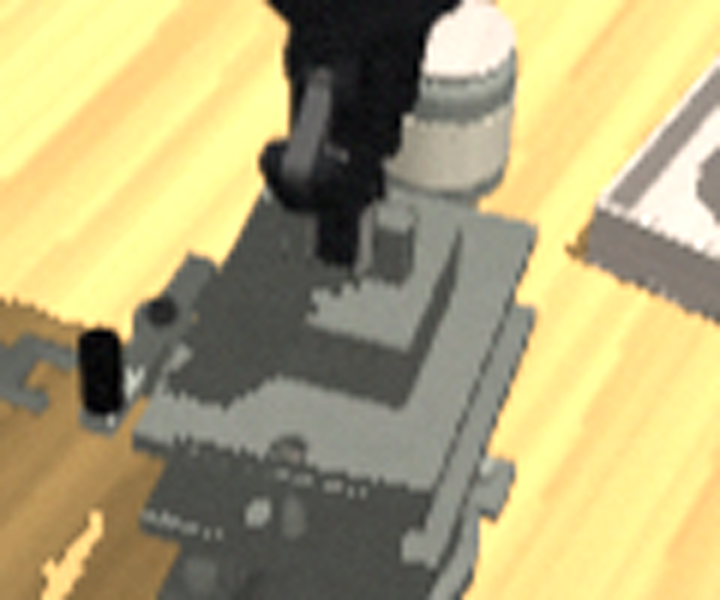

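```bash
python3 -m pendant '[0,-0.22,-0.07,-0.5,-0.2,0,0,0,-0.5,0,0,0,0,0,0,0,0,0,0,0]';python3 g.py 51.83 -2.65 15 101; python3 - <<'E'
from h import *
for n in("side","top"):
    p,d=capture(n); np.save(n+"3p.npy",p);P=cloud(n,d);np.save(n+"3c.npy",P); X,Y,Z=P[...,0],P[...,1],P[...,2]
    for nm,lo,hi,r in(("plate",.112,.128,.1),("dome",.145,.165,.1)):
        q=P[(np.hypot(X-.518,Y+.026)<r)&(Z>lo)&(Z<hi)]
        if len(q)>5: print(n,nm,len(q),[np.round(v,1) for v in cv2.minAreaRect((q[:,:2]*1000).astype(np.float32))],np.median(q[:,2]).round(4))
E
python3 g.py
```

```text
t: 21.9
tool_pos: [0.5174, -0.0269, 0.1621]
orientation: [3.127, 0.299, -0.001]
ft_force: [0.5, 1.1, -7.5]
grip_width: 0.116
t 21.9 tcp [51.74 -2.69 16.21] jaw 100.92 tilt 0.03 grip 0.116 F [ 0.5  1.1 -7.5] q6 [0.25 1.51]
go [ 0.09  0.04 -1.21] turn 0.1
side plate 1575 [array([531.9, -24.2]), array([139.1, 159.7]), np.float64(11.0)] 0.1222
side dome 555 [array([540.5, -12.5]), array([131.7,  70.5]), np.float64(22.7)] 0.155
top plate 794 [array([517.8, -27.1]), array([109.4, 156.1]), np.float64(11.0)] 0.1221
top dome 65 [array([489.1, -33.4]), array([15.9, 68.2]), np.float64(17.3)] 0.1552
t 22.0 tcp [51.77 -2.69 16.24] jaw 100.93 tilt 0.02 grip 0.117 F [ 0.1 -0.2 -6.3] q6 [0.25 1.51]
```

Bonnet centre (517.8, -27.1), yaw 11.0°, against a target of (518.3, -26.5). I'll nudge it and lower in small steps, watching the force.

```bash
python3 -m pendant '[0,0.06,0.05,-0.5,0,0,0,0,-0.3,0,0,0,0,0,0]' 50;python3 g.py 51.83 -2.65 15 101;python3 -m pendant '[0,0,0,-0.4,0,0,0,0,0,0]';python3 g.py 51.83 -2.65 15 101;python3 -m pendant '[0,0,0,-0.3,0,0,0,0,0,0]';python3 g.py 51.83 -2.65 15 101
```

```text
t: 22.3
tool_pos: [0.5176, -0.0263, 0.1535]
orientation: [-3.127, -0.299, 0.003]
ft_force: [-0.7, -0.8, -8.4]
grip_width: 0.119
t 22.3 tcp [51.76 -2.63 15.35] jaw 100.92 tilt 0.09 grip 0.119 F [-0.7 -0.8 -8.4] q6 [0.25 1.51]
go [ 0.07 -0.02 -0.35] turn 0.1
t: 22.5
tool_pos: [0.5177, -0.0263, 0.1496]
orientation: [-3.127, -0.299, 0.002]
ft_force: [0.1, -0.2, -7.0]
grip_width: 0.114
t 22.5 tcp [51.77 -2.63 14.96] jaw 100.92 tilt 0.06 grip 0.114 F [ 0.1 -0.2 -7. ] q6 [0.25 1.51]
go [ 0.06 -0.02  0.04] turn 0.1
t: 22.7
tool_pos: [0.5179, -0.0263, 0.1469]
orientation: [-3.127, -0.299, 0.001]
ft_force: [-0.2, 0.1, -7.0]
grip_width: 0.122
t 22.7 tcp [51.79 -2.63 14.69] jaw 100.92 tilt 0.04 grip 0.122 F [-0.2  0.1 -7. ] q6 [0.25 1.51]
go [ 0.04 -0.02  0.31] turn 0.1
```

```bash
python3 -m pendant '[0,0,0,-0.3,0,0,0,0,0,0]';python3 -m pendant '[0,0,0,-0.3,0,0,0,0,0,0]';python3 -m pendant '[0,0,0,-0.3,0,0,0,0,0,0]'
```

```text
t: 22.9
tool_pos: [0.5179, -0.0263, 0.1438]
orientation: [-3.127, -0.299, 0.001]
ft_force: [0.0, 0.2, -7.0]
grip_width: 0.119
t: 23.1
tool_pos: [0.5178, -0.0263, 0.1408]
orientation: [-3.127, -0.299, 0.001]
ft_force: [0.7, 0.8, -7.6]
grip_width: 0.117
t: 23.3
tool_pos: [0.5178, -0.0263, 0.1378]
orientation: [-3.127, -0.299, 0.001]
ft_force: [0.3, -0.6, -7.7]
grip_width: 0.122
```

```bash
python3 -m pendant '[0,0,0,-0.2,0,0,0,0,0,0]';python3 -m pendant '[0,0,0,-0.2,0,0,0,0,0,0]'; python3 -m pendant '[0,0,0,-0.1,0,0,0,0,0,0]'
```

```text
t: 23.5
tool_pos: [0.518, -0.0263, 0.136]
orientation: [-3.127, -0.299, 0.001]
ft_force: [0.7, 0.1, -7.1]
grip_width: 0.119
t: 23.7
tool_pos: [0.5182, -0.0264, 0.1358]
orientation: [3.127, 0.3, 0.002]
ft_force: [-5.0, 1.9, 2.8]
grip_width: 0.116
t: 23.9
tool_pos: [0.5182, -0.0264, 0.1358]
orientation: [3.127, 0.3, 0.003]
ft_force: [-8.4, 2.0, 8.4]
grip_width: 0.117
```

Contact came at TCP 0.1358, which matches full seating. Release, rise and look.

```bash
python3 -m pendant '[0,0,0,0.2,0,40,0,0,0,0,40,0,0,0,0,40,0,0,0,0,40,0,0,2,0,40,0,0,3,0,40,0,0,3,0,40,-1,3,0,-8.5,40,-1,3,0,-8.5,40,-1,4,0,-8.5,40,-1,4,0,-8.5,40,0,4,0,-8.5,40,0,0,0,-8.5,40,0,0,0,0]'; python3 g.py 58.8 3.85 18 8; python3 - <<'E'
from h import *
for n in("side","top"):
    p,d=capture(n); np.save(n+"4p.npy",p);P=cloud(n,d);np.save(n+"4c.npy",P); X,Y,Z=P[...,0],P[...,1],P[...,2]
    a=np.radians(11); hx=(X-.5183)*np.cos(a)+(Y+.0264)*np.sin(a); hy=-(X-.5183)*np.sin(a)+(Y+.0264)*np.cos(a)
    m=(abs(hx)<.052)&(abs(hy)<.075)&((abs(hx)>.038)|(abs(hy)>.038))&(Z>.088)&(Z<.1); q=P[m]
    print(n,"plate z",np.median(q[:,2]).round(4),np.linalg.lstsq(np.c_[q[:,:2]-[.518,-.026],np.ones(len(q))],q[:,2],rcond=None)[0].round(4))
    for nm,lo,hi,r in(("dome",.122,.135,.07),("tab",.145,.165,.06)):
        q=P[(np.hypot(X-.518,Y+.026)<r)&(Z>lo)&(Z<hi)&(hx<.05)]
        if len(q)>5: print(n,nm,len(q),[np.round(v,1) for v in cv2.minAreaRect((q[:,:2]*1000).astype(np.float32))],np.median(q[:,2]).round(4))
    q=P[(np.hypot(X-.588,Y-.038)<.03)&(Z>.13)&(Z<.15)]; print("handle",len(q),cv2.minAreaRect((q[:,:2]*1000).astype(np.float32)) if len(q)>5 else 0)
    q=P[(np.hypot(hx-.078,hy)<.06)&(Z>.1)&(Z<.115)&(hx>.06)]; print("bar",len(q),[np.round(v,1) for v in cv2.minAreaRect((q[:,:2]*1000).astype(np.float32))])
crop("top",np.load("top4p.npy"),200,160,100,75,8,"pics/c9.png")
crop("side",np.load("side4p.npy"),210,150,120,100,6,"pics/c10.png")
E
```

```text
t: 25.3
tool_pos: [0.4797, 0.1499, 0.2155]
orientation: [-2.961, 1.049, -0.001]
ft_force: [0.1, 0.6, -0.2]
grip_width: 0.397
t 25.3 tcp [47.97 14.99 21.55] jaw 50.99 tilt 0.04 grip 0.397 F [ 0.1  0.6 -0.2] q6 [0.62 0.27]
go [ 10.83 -11.14  -3.55] turn -43.0
side plate z 0.0961 [ 0.0006 -0.0017  0.0962]
side dome 108 [array([491.1, -19. ]), array([17. , 46.2]), np.float64(8.8)] 0.1287
handle 0 0
bar 0 [array([0., 0.]), array([0., 0.]), np.float64(0.0)]
top plate z 0.0957 [-0.0014  0.0004  0.0956]
top dome 532 [array([519.1, -26.2]), array([68.5, 67.9]), np.float64(11.0)] 0.1286
top tab 81 [array([518.3, -26.4]), array([47.1, 11.5]), np.float64(10.4)] 0.1586
handle 30 ((588.2299194335938, 37.41688919067383), (13.804275512695312, 14.198701858520508), 86.80235290527344)
bar 168 [array([594.3,  -2. ]), array([23.2, 93.3]), np.float64(0.2)]
```

View pics/c9.png

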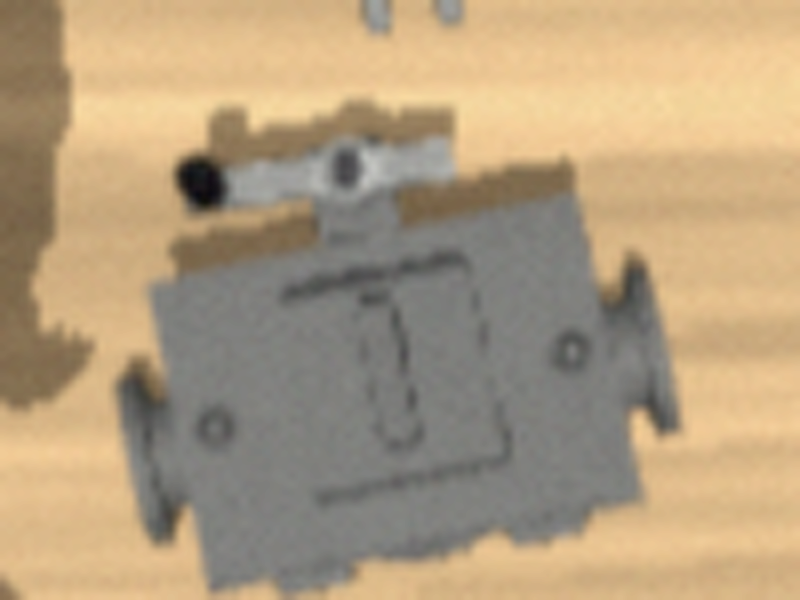

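View pics/c10.png

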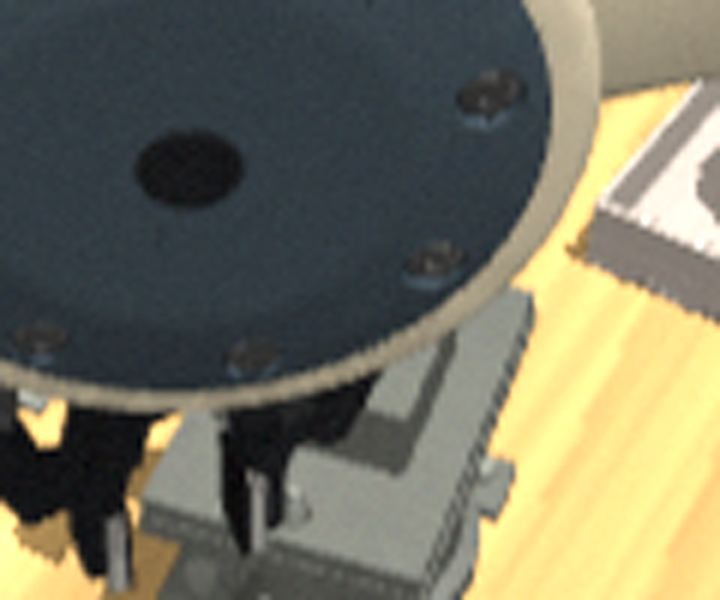

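The bonnet is fully down: plate top 0.0957, slope under 0.1°, both pins visible through the holes at crop (216,427) and (571,351). Now the dog handle.

```bash
python3 -m pendant '[40,1.8,-1.85,0,-7.2,40,1.8,-1.85,0,-7.2,40,1.8,-1.85,0,-7.2,40,1.8,-1.85,0,-7.2,40,1.8,-1.85,0,-7.2,40,1.8,-1.9,0,-7.2,40,0,0,0,0,40,0,0,-2.5,0,40,0,0,0,0,40,0,0,0,0]';python3 g.py 58.82 3.8 11.6 8
```

```text
t: 26.4
tool_pos: [0.5871, 0.0369, 0.1905]
orientation: [2.367, -2.064, -0.0]
ft_force: [0.0, -0.2, 1.0]
grip_width: 0.405
t 26.4 tcp [58.71  3.69 19.05] jaw 7.84 tilt 0.06 grip 0.405 F [ 0.  -0.2  1. ] q6 [ 0.33 -0.19]
go [ 0.11  0.11 -7.45] turn 0.2
```

```bash
python3 -m pendant '[40,0.1,0.1,-2,0,40,0,0,-2,0,40,0,0,-1.5,0,40,0,0,0,0,40,0,0,0,0]';python3 g.py 58.82 3.8 11.6 8
```

```text
t: 26.9
tool_pos: [0.5891, 0.0385, 0.1368]
orientation: [-2.367, 2.064, -0.002]
ft_force: [0.1, -0.7, 0.1]
grip_width: 0.405
t 26.9 tcp [58.91  3.85 13.68] jaw 7.82 tilt 0.1 grip 0.405 F [ 0.1 -0.7  0.1] q6 [ 0.33 -0.19]
go [-0.09 -0.05 -2.08] turn 0.2
```

```bash
python3 -m pendant '[40,-0.05,0,-1,0,40,0,0,-1,0,40,0,0,0,0,24,0,0,0,0,24,0,0,0,0,24,0,0,0,0]' 30;python3 g.py 58.82 3.8 11.6 8
python3 - <<'E'
import numpy as np
p=np.array([594.9,-11.5]); a=np.radians(97.7-np.arange(0,97,8)); q=p+50*np.c_[np.cos(a),np.sin(a)]
print((np.diff(q,axis=0)/10).round(2).tolist()); print(q.round(1).tolist())
E
```

```text
t: 27.5
tool_pos: [0.5883, 0.0385, 0.1157]
orientation: [-2.366, 2.066, -0.001]
ft_force: [0.9, -0.8, 0.2]
grip_width: 0.237
t 27.5 tcp [58.83  3.85 11.57] jaw 7.75 tilt 0.04 grip 0.237 F [ 0.9 -0.8  0.2] q6 [ 0.33 -0.2 ]
go [-0.01 -0.05  0.03] turn 0.2
[[0.7, 0.05], [0.7, -0.05], [0.68, -0.15], [0.65, -0.24], [0.61, -0.33], [0.56, -0.41], [0.5, -0.49], [0.43, -0.55], [0.35, -0.61], [0.26, -0.65], [0.17, -0.68], [0.07, -0.69]]
[[588.2, 38.0], [595.2, 38.5], [602.1, 38.0], [608.9, 36.5], [615.5, 34.1], [621.6, 30.8], [627.2, 26.6], [632.2, 21.8], [636.5, 16.2], [640.0, 10.2], [642.5, 3.7], [644.2, -3.1], [644.9, -10.0]]
```

```bash
python3 -m pendant '[24,0.7,0.05,0,-8,24,0.7,-0.05,0,-8,24,0.68,-0.15,0,-8,24,0.65,-0.24,0,-8,24,0.61,-0.33,0,-8,24,0,0,0,0]';python3 g.py 62.16 3.08 11.6 147.7;python3 -m pendant '[24,0.56,-0.41,0,-8,24,0.5,-0.49,0,-8,24,0.43,-0.55,0,-8,24,0.35,-0.61,0,-8,24,0,0,0,0]';python3 g.py 64 1.02 11.6 115.7
```

```text
t: 28.1
tool_pos: [0.6219, 0.031, 0.1153]
orientation: [-1.515, 2.752, -0.0]
ft_force: [-0.5, -0.6, -0.1]
grip_width: 0.236
t 28.1 tcp [62.19  3.1  11.53] jaw 147.65 tilt 0.02 grip 0.236 F [-0.5 -0.6 -0.1] q6 [ 0.3  -0.87]
go [-0.03 -0.02  0.07] turn 0.0
t: 28.6
tool_pos: [0.6399, 0.0103, 0.1154]
orientation: [-0.702, 3.062, -0.0]
ft_force: [-0.2, -0.3, -0.4]
grip_width: 0.239
t 28.6 tcp [63.99  1.03 11.54] jaw 115.84 tilt 0.02 grip 0.239 F [-0.2 -0.3 -0.4] q6 [ 0.26 -1.38]
go [ 0.01 -0.01  0.06] turn -0.1
```

```bash
python3 -m pendant '[24,0.26,-0.65,0,-8,24,0.1,-0.4,0,-4,24,0,0,0,0]';python3 -m pendant '[24,0.06,-0.3,0,-4,24,0,0,0,0]';python3 -m pendant '[24,0.02,-0.2,0,-2,24,0,0,0,0]'; python3 -m pendant '[24,0.02,-0.2,0,0,24,0,0,0,0]';python3 g.py
```

```text
t: 28.9
tool_pos: [0.6434, 0.0002, 0.1154]
orientation: [-0.383, 3.118, 0.0]
ft_force: [-1.1, 0.1, 0.6]
grip_width: 0.241
t: 29.1
tool_pos: [0.6439, -0.0027, 0.1154]
orientation: [-0.274, 3.129, -0.0]
ft_force: [1.5, 0.6, -0.7]
grip_width: 0.241
t: 29.3
tool_pos: [0.644, -0.0042, 0.1154]
orientation: [-0.22, 3.134, 0.001]
ft_force: [-1.3, 1.7, 0.2]
grip_width: 0.238
t: 29.5
tool_pos: [0.6441, -0.0044, 0.1153]
orientation: [-0.219, 3.134, 0.006]
ft_force: [-2.4, 8.3, 2.1]
grip_width: 0.239
t 29.5 tcp [64.41 -0.44 11.53] jaw 98.01 tilt 0.21 grip 0.239 F [-2.4  8.3  2.1] q6 [ 0.23 -1.66]
```

```bash
python3 -m pendant '[24,0.02,-0.2,0,0,24,0,0,0,0]'; python3 -m pendant '[24,-0.04,0.55,0,0,40,0,0,0,0,40,0,0,0,0,40,0,0,2,0,40,0,0,3,0,40,0,0,4,0,40,-2,-4,2,0,40,-3,-4,0,0,40,-3,-4,0,0,40,-3,-4,0,0,40,-3,-4,0,0,40,-3,-4,0,0,40,0,0,0,0,40,0,0,0,0]';python3 g.py; python3 - <<'E'
from h import *
for n in("side","top"):
    p,d=capture(n); P=cloud(n,d); X,Y,Z=P[...,0],P[...,1],P[...,2]; cv2.imwrite(f"pics/{n}5.png",p[:,:,::-1])
    for nm,c,lo,hi,r in(("handle",(.644,-.002),.13,.15,.04),("tab",(.518,-.026),.145,.165,.06),("dome",(.518,-.026),.122,.135,.055),("tin",(.59,-.252),.08,.09,.06),("used",(.423,-.323),.065,.1,.06)):
        q=P[(np.hypot(X-c[0],Y-c[1])<r)&(Z>lo)&(Z<hi)]
        if len(q)>5: print(n,nm,len(q),[np.round(v,1) for v in cv2.minAreaRect((q[:,:2]*1000).astype(np.float32))],np.median(q[:,2]).round(4))
    crop(n,p,*((200,145,100,75,8) if n=="top" else (210,150,120,100,6)),f"pics/f_{n}.png")
E
```

```text
t: 29.7
tool_pos: [0.6442, -0.0045, 0.1153]
orientation: [-0.22, 3.133, 0.01]
ft_force: [-3.4, 14.1, 3.4]
grip_width: 0.241
t: 31.1
tool_pos: [0.4733, -0.2447, 0.2256]
orientation: [-0.209, 3.134, -0.001]
ft_force: [0.2, 0.3, 0.6]
grip_width: 0.399
t 31.1 tcp [ 47.33 -24.47  22.56] jaw 97.62 tilt 0.03 grip 0.399 F [0.2 0.3 0.6] q6 [-0.18 -1.25]
side handle 49 [array([ 6.425e+02, -2.000e-01]), array([14.5, 14.6]), np.float64(70.1)] 0.1432
side tab 163 [array([518.2, -25.2]), array([46.8, 13.4]), np.float64(11.9)] 0.1573
side dome 488 [array([518.8, -26.3]), array([68.2, 71.3]), np.float64(10.6)] 0.129
side tin 273 [array([ 592.1, -252.4]), array([59.4, 63.8]), np.float64(28.8)] 0.0863
side used 121 [array([ 423.4, -320.9]), array([44.2, 13. ]), np.float64(20.4)] 0.0785
top handle 28 [array([643. ,  -1.7]), array([13.9, 13.3]), np.float64(86.5)] 0.1439
top dome 54 [array([513.2,  -3.4]), array([65.2, 20.5]), np.float64(10.4)] 0.1289
top used 64 [array([ 419.4, -325. ]), array([34.3, 12.9]), np.float64(25.6)] 0.0818
```

View pics/f_top.png

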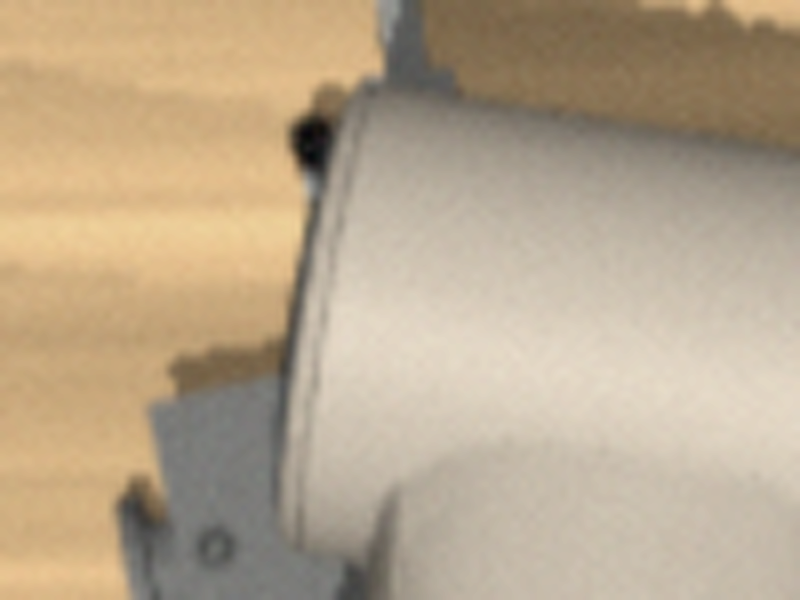

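View pics/side5.png

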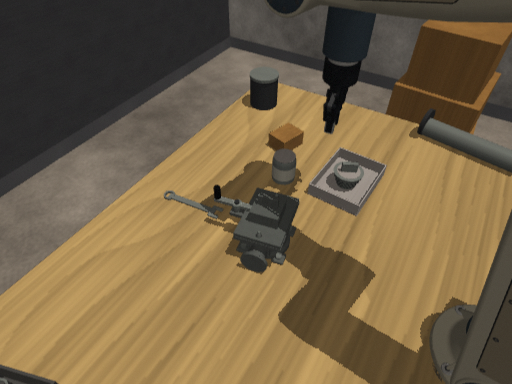

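View pics/top5.png

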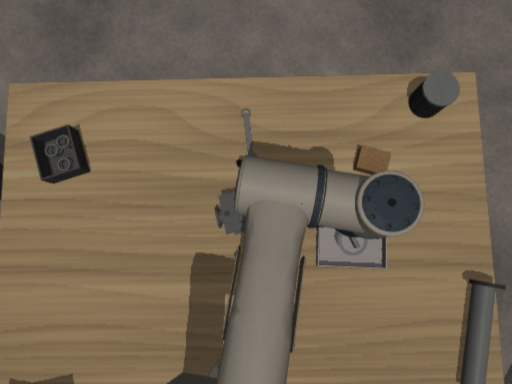

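The handle is near its closed position, but the arm hides it from above. I'll back the arm off for a clean check.

```bash
python3 -m pendant '[40,-2,-4,0,0,40,-2,-4,0,0,40,-2,-4,0,0,40,-2,-4,0,0,40,-2,-4,0,0,40,-2,-3,0,0,40,0,0,0,0,40,0,0,0,0]';python3 g.py; python3 - <<'E'
from h import *
p,d=capture("top"); P=cloud("top",d); X,Y,Z=P[...,0],P[...,1],P[...,2]
for nm,c,lo,hi,r in(("handle",(.644,-.002),.13,.15,.04),("tab",(.518,-.026),.145,.165,.06),("dome",(.518,-.026),.122,.135,.055),("bar",(.618,-.008),.1,.115,.07),("used",(.423,-.323),.065,.1,.06),("usedcone",(.423,-.323),.045,.058,.06)):
    q=P[(np.hypot(X-c[0],Y-c[1])<r)&(Z>lo)&(Z<hi)]
    if len(q)>5: print(nm,len(q),[np.round(v,1) for v in cv2.minAreaRect((q[:,:2]*1000).astype(np.float32))],np.median(q[:,2]).round(4))
crop("top",p,200,145,100,75,8,"pics/f2.png")
E
```

```text
t: 32.0
tool_pos: [0.3548, -0.4733, 0.2246]
orientation: [0.212, -3.134, -0.001]
ft_force: [-0.0, 0.2, -0.1]
grip_width: 0.401
t 32.0 tcp [ 35.48 -47.33  22.46] jaw 97.75 tilt 0.06 grip 0.401 F [-0.   0.2 -0.1] q6 [-0.66 -0.77]
handle 32 [array([642.7,  -1.8]), array([13.5, 14.1]), np.float64(0.4)] 0.1439
tab 81 [array([518.6, -26.4]), array([47.4, 11.6]), np.float64(10.2)] 0.159
dome 533 [array([519. , -26.3]), array([68. , 67.8]), np.float64(10.9)] 0.1288
bar 166 [array([594., -15.]), array([86.9, 50. ]), np.float64(40.1)] 0.1091
used 85 [array([ 423.8, -322.2]), array([43.5, 12.1]), np.float64(26.1)] 0.0822
usedcone 583 [array([ 424. , -322.2]), array([82.3, 80.6]), np.float64(89.1)] 0.0528
```

View pics/f2.png

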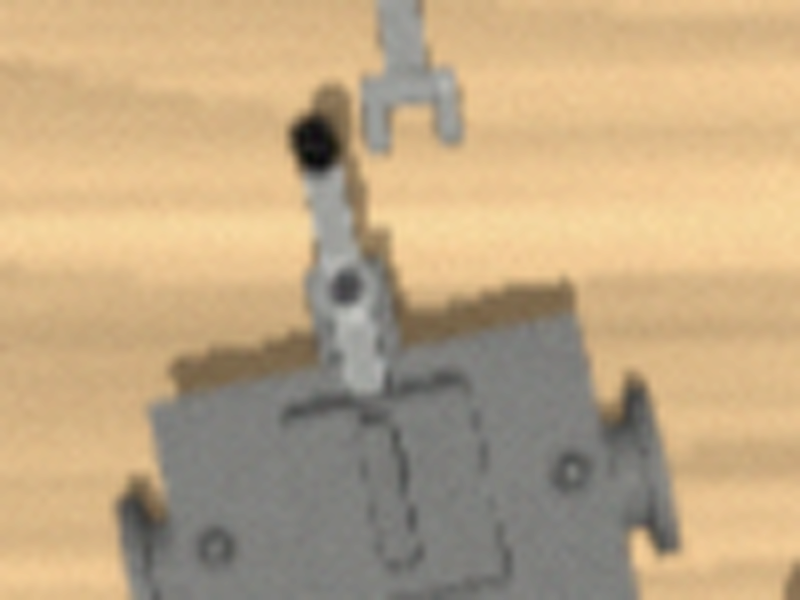

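The dog lies over the bonnet's edge, at crop (362,380). It points straight out along housing +x, with the handle at crop (316,142), and both pins show through the bonnet. Handing in.

```bash
python3 -c "
from rig import *
print(finish_job())"
```

```text
the job is handed in; nothing more can be done
None
```

The job is done and handed in at about 32 s. The used cartridge is in the tray, the clean one is in the bore, the bonnet is on, and the dog is swung to its stop. The hand-in reports no verdict, so the results below are my own measurements.

- **Used cartridge:** it stands upright in the tray, about 3 mm from the tray's centre.
- **Clean cartridge:** its tab top is at the same height the used one had, its slope is under 0.2°, and it is centred within about 0.5 mm.
- **Bonnet:** both pins show through the holes. The plate top is level at 95.7 mm, against a nominal 95 mm, so it is fully down.
- **Dog:** the handle stopped moving while the push force rose from about 2 to 14 N. From above it lies along the housing's +x, over the bonnet's edge. The measured handle position is 1–2 mm from the computed closed point, about 0.5° in angle, which is within camera error.
- **Bystanders:** the tin measured where it started, and I never touched the wrench or the carton. I judged those two by eye only.

The measured tool position jumped by up to 2–4 mm just after moves, so I used settled readings and contact forces instead. No check failed.

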